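# Line the dough cutters up by size

## Robot

A 6-joint arm with a two-finger parallel gripper is mounted at the origin on the work surface. World frame = base frame: x ahead of the robot, y to its left, z up, the work surface at z = 0. Lengths are in mm, angles in rad, forces in N, time in s.
With the tool pointing down it reaches from about 350 to 975 mm from the base axis. Payload 7.1 kg.
Tool frame: the origin (TCP) lies on the mounting face of the last link; the fingertips stand 182 mm ahead of it and the grasp point (between the pads) lies 163 mm ahead of it; z points along the fingers, y is the direction in which the jaws open and shut (so a half turn about z gives the same grasp; the last joint's range is limited). The gripper opens to 88 mm and grips with 3 to 60 N. Pads are 20 mm wide; open, the fingers measure 115 mm over their backs; the gripper's body (75 mm by 178 mm) begins 61 mm behind the grasp point.
Start: joints at [-1.212, 0.423, 1.63, -0, 1.089, -0.019], TCP at [230.564, -580.901, 404.675] pointing down, gripper open.
Joint ranges: [-3, 3], [-0.9, 2.11], [0.09, 2.58], [-1.31, 4.45], [0.11, 2.69], [-2.54, 2.54]. Speed limits (rad/s): [2.39, 2.39, 3.01, 3.14, 3.14, 3.14].

## Interface

Orientations are given as a rotation vector (axis times angle).
In Python, from workcell import ctrl, optics, nets gives the robot as it stands.
- The arm moves only by the tool send_rows, never from a script. Its argument "rows" is a list of rows, each an object with "offset": the shift along the tool's x, y, z in m, a list of three; "twist": the turn, a rotation vector about the tool's x, y, z in degrees, a list of three. A call has exactly 5 rows; each row shifts and turns the pose as measured when the row begins, along the tool's axes as they then stand; what a row does not reach is not made up. A row lasts 1/12 s, in which the tool goes at most 41.7 mm and 7.16 degrees, less where a joint would pass 70% of its speed; a pose out of reach is approached as far as the arm can. A call is refused whole if a number of a shift passes 0.0417 or a number of a turn 7.16, either way. A call with a gripper value outside its range is refused whole. "gripper" is the finger opening in m, from 0 to 0.0878, set as the call begins (left out, the last holds). The fingers move at their own pace and stop on an object; the grip force is fixed at half the most. Time passes only in rows, so rows that do not move let the fingers close, or fill a call up. It gives the time, the measured TCP pose, the force and the opening at its end, in the units of the state.
- ctrl.get_obs(): the state, without advancing time (a new reading comes with each control period).
- optics.get_image(name): name is "scene" or "top" or "wrist"; returns (picture, depth): 384x512x3 uint8, blue, green, red; 384x512 float32, mm along the optical axis (not along the pixel's ray), 0 where there is no reading.
- optics.camera_info(name): a dict with "K" (3x3 intrinsics, pixels), "k1" (the pictures are not rectified: a ray, as slopes to the right and down, at radius r is drawn at 1 + k1 r^2 times it, then the intrinsics apply), "pose" (4x4, takes a point from camera to world coordinates). Camera axes: x right, y down, z forward; pixel columns grow to the right and rows downward; lengths in mm; the calibration is good to about 2 mm. A picture is of the moment at which its call begins: read the wrist's pose just before it. camera_info takes no time and is no camera call; for the wrist camera it gives the pose at the moment of the call.
- ctrl.close_job(): hands the job in, once; it reports no verdict.
Trained networks look in the newest picture that a camera, given by its name, has taken for a name from the list of things; names that differ only in an ending like _2 or _b are one class to them, and where a whole thing is asked for, a point or a joint stands for the part that bears it (a point fixed in the world has none). Each returns a list of dicts, best first, with "conf" (0 to 1); they miss things now and then, are a little off and sometimes report something else, mostly with a low value. They report only what shows in the picture. A call takes as long as a camera call. They do not tell look-alikes from the thing itself.
- nets.spot_in(camera, label): "extent" ([left, top, right, bottom] in pixels, round what is visible of it).
- nets.spot_point(camera, label): "position" ([column, row] in pixels: a listed point, or the origin of a listed thing).
The state is a dict: "t": time; "qpos": joint angles; "qvel": joint speeds; "joint_torque": joint torques, N m; "ee_pos": TCP position; "orientation": TCP orientation; "ft_force": force on the tool from outside, world axes, zero at the start; "moment": the same for the moment, N m; "width": finger opening in mm.
Only numpy, scipy, OpenCV 4.12 (cv2) and the standard library are available. Lean on these libraries where they do the work, as an engineer would, in place of code of your own. Each camera call takes 0.05 s, during which the arm holds its last target. There are 200 camera calls.

## Task

Put the four round dough cutters away on the board: one upright on the centre of each green pad, in order of size, with the smallest on the pad next to the red end block and the largest on the pad at the far end of the row, next to the white block. Set each one down gently rather than dropping it, and leave the salt shaker standing where it is.

Things in the scene. Friction and masses are not known exactly. Their poses are not given: they have to be found in the camera images.
- cutter_44_grip (a point): The smallest of four loose round dough cutters, upright on the bench: a steel disc-shaped skirt 44 mm in diameter, 24 mm high, with an upright wooden handle (24 mm in diameter, 40 mm tall) on its middle; 64 mm tall in all, the same for every cutter. This point is the place to grip: on the axis, inside the handle, 46 mm above the underside (22 mm above the skirt's top). z is up; yaw has no meaning.
- cutter_58_grip (a point): The second smallest of four loose round dough cutters, upright on the bench: a steel disc-shaped skirt 58 mm in diameter, 24 mm high, with an upright wooden handle (24 mm in diameter, 40 mm tall) on its middle; 64 mm tall in all, the same for every cutter. This point is the place to grip: on the axis, inside the handle, 46 mm above the underside (22 mm above the skirt's top). z is up; yaw has no meaning.
- cutter_72_grip (a point): The second largest of four loose round dough cutters, upright on the bench: a steel disc-shaped skirt 72 mm in diameter, 24 mm high, with an upright wooden handle (24 mm in diameter, 40 mm tall) on its middle; 64 mm tall in all, the same for every cutter. This point is the place to grip: on the axis, inside the handle, 46 mm above the underside (22 mm above the skirt's top). z is up; yaw has no meaning.
- cutter_86_grip (a point): The largest of four loose round dough cutters, upright on the bench: a steel disc-shaped skirt 86 mm in diameter, 24 mm high, with an upright wooden handle (24 mm in diameter, 40 mm tall) on its middle; 64 mm tall in all, the same for every cutter. This point is the place to grip: on the axis, inside the handle, 46 mm above the underside (22 mm above the skirt's top). z is up; yaw has no meaning.
- pad_a: One of four identical fixed round green pads, 88 mm in diameter, with a white centre dot, in a straight row 100 mm apart on a fixed dark wooden board (110 x 500 mm, 12 mm thick). Order along the row: a, b, c, d (this is a). Origin: the centre of the pad's top face, 15 mm above the bench. The board's place and turn vary.
- pad_b: One of four identical fixed round green pads, 88 mm in diameter, with a white centre dot, in a straight row 100 mm apart on a fixed dark wooden board (110 x 500 mm, 12 mm thick). Order along the row: a, b, c, d (this is b). Origin: the centre of the pad's top face, 15 mm above the bench. The board's place and turn vary.
- pad_c: One of four identical fixed round green pads, 88 mm in diameter, with a white centre dot, in a straight row 100 mm apart on a fixed dark wooden board (110 x 500 mm, 12 mm thick). Order along the row: a, b, c, d (this is c). Origin: the centre of the pad's top face, 15 mm above the bench. The board's place and turn vary.
- pad_d: One of four identical fixed round green pads, 88 mm in diameter, with a white centre dot, in a straight row 100 mm apart on a fixed dark wooden board (110 x 500 mm, 12 mm thick). Order along the row: a, b, c, d (this is d). Origin: the centre of the pad's top face, 15 mm above the bench. The board's place and turn vary.
- red_end: A fixed red block, 90 x 30 mm and 30 mm high, on one end of the board, 80 mm from the centre of the nearest pad (pad a or pad d: which end changes from start to start; a white block of the same size is on the other end). Origin: the centre of its underside, 12 mm above the bench.
- salt_mid (a point): A loose salt shaker standing among the cutters: clear body, steel cap, 44 mm in diameter, 74 mm tall. This point lies on its axis, half-way up (37 mm). To be left alone.
Things that resemble listed ones, but are neither listed nor needed, are in the scene too. Leave any purple or turquoise look-alike of the part that bears cutter_86_grip alone.

How it is judged (in metres and radians):
At the end, for the whole second after the job is handed in: Each cutter stands upright (within 0.12 rad), at rest and released, with its axis within 12 mm of the centre of its pad: 44, 58, 72, 86 mm in this order from the red end block to the other end of the row (((horizontal distance between red_end and pad_a below 0.12 m and (horizontal distance between cutter_44_grip and pad_a below 0.012 m and horizontal distance between cutter_58_grip and pad_b below 0.012 m and horizontal distance between cutter_72_grip and pad_c below 0.012 m and horizontal distance between cutter_86_grip and pad_d below 0.012 m)) or (horizontal distance between red_end and pad_d below 0.12 m and (horizontal distance between cutter_44_grip and pad_d below 0.012 m and horizontal distance between cutter_58_grip and pad_c below 0.012 m and horizontal distance between cutter_72_grip and pad_b below 0.012 m and horizontal distance between cutter_86_grip and pad_a below 0.012 m))) and angle between each of cutter_44_grip, cutter_58_grip, cutter_72_grip, cutter_86_grip's own z axis and vertical below 0.12 rad and linear speed of each of cutter_44, cutter_58, cutter_72, cutter_86 below 0.02 m/s); the robot touches nothing.
It fails at once if the salt shaker is moved more than 30 mm or knocked over (distance of salt_mid from where it was at the start of the episode above 0.03 m or angle between salt_mid's own z axis and vertical above 0.5 rad).
It fails at once if a cutter is dropped (falls free faster than 0.8 m/s, about 33 mm of fall) ((linear speed of cutter_44 above 0.8 m/s and contact force between cutter_44 and the fingers below 0.05 N) or (linear speed of cutter_58 above 0.8 m/s and contact force between cutter_58 and the fingers below 0.05 N) or (linear speed of cutter_72 above 0.8 m/s and contact force between cutter_72 and the fingers below 0.05 N) or (linear speed of cutter_86 above 0.8 m/s and contact force between cutter_86 and the fingers below 0.05 N)).
It also fails if it takes over 96 s, if anything falls off the work surface, if the arm or the gripper's body presses on something with over 40 N, if the wrist force passes 120 N, or if a joint passes its speed limit or range.

## Working session

There is one attempt and no reset: what is moved stays moved. The work goes in short steps, Python scripts to look and compute and a tool call to move; the robot and the scene stay as the last step left them, time stands still between calls to the robot, and variables do not carry over. Pictures are saved under pics/ and viewed, about 12 in all and at most 16, crops included, and the job is handed in when it is done.

Besides the shell and the picture viewer there is one more tool, called after "Request:" as name([rows], argument=value, ...), one row to a line, values as JSON. send_rows: Moves the arm, as the interface text tells. Its arguments: {"type":"object","properties":{"rows":{"type":"array"},"gripper":{"type":"number"}},"required":["rows"]}

```bash
mkdir -p pics
cat > h.py <<'E'
import numpy as np, cv2
from workcell import ctrl, optics, nets
def px2w(info,uv,z=None,depth=None):
    K=np.array(info["K"],float);T=np.array(info["pose"],float)
    d=cv2.undistortPoints(np.array([[uv]],float),K,np.array([info["k1"],0,0,0,0.])).ravel()
    r=T[:3,:3]@np.array([d[0],d[1],1]);o=T[:3,3]
    return o+r*((z-o[2])/r[2] if depth is None else depth)
E
python3 - <<'E'
from h import *
print(ctrl.get_obs())
for n in("scene","top"):
    im,d=optics.get_image(n);cv2.imwrite(f"pics/{n}0.png",im)
    i=optics.camera_info(n);print(n,np.round(i["pose"],2).tolist(),i["K"],i["k1"])
    if n=="top":
        for l,z in(("cutter_44_grip",46),("cutter_58_grip",46),("cutter_72_grip",46),("cutter_86_grip",46),("pad_a",15),("red_end",12),("salt_mid",37)):
            for r in nets.spot_point(n,l)[:6]:
                print(l,round(r["conf"],2),np.round(r["position"]),np.round(px2w(i,r["position"],z)[:2]))
E
```

```text
{'t': 0.0, 'qpos': array([-1.21200813e+00,  4.23825914e-01,  1.63068078e+00,  3.97007833e-05,
        1.08860437e+00, -1.90063891e-02]), 'qvel': array([-0.00160832,  0.00066695, -0.00085303,  0.00045568,  0.00088317,
       -0.00036172]), 'joint_torque': array([ 1.77405022e-03, -5.44616890e+01, -2.73658437e+01,  6.45376160e-02,
        2.26931105e-02, -1.31226798e-04]), 'ee_pos': array([ 230.4715288 , -580.65556369,  403.91443308]), 'orientation': array([-3.08423931e+00, -5.89604874e-01,  3.48662741e-04]), 'ft_force': array([ 0.51413111, -0.04629904, -0.41971063]), 'moment': array([-0.02244999,  0.01247499,  0.03191779]), 'width': 87.56033558011714}
scene [[0.82, 0.44, -0.36, 837.47], [0.57, -0.62, 0.55, -569.47], [0.02, -0.65, -0.76, 795.93], [0.0, 0.0, 0.0, 1.0]] [[374.09598361   0.         252.40596705]
 [  0.         374.09598361 196.43674791]
 [  0.           0.           1.        ]] 0.03925269135531169
top [[0.02, -0.99, 0.13, 354.97], [-1.0, -0.02, 0.02, -83.02], [-0.02, -0.13, -0.99, 1120.98], [0.0, 0.0, 0.0, 1.0]] [[366.65751739   0.         257.6572185 ]
 [  0.         366.65751739 186.00409562]
 [  0.           0.           1.        ]] -0.006571843689968212
cutter_44_grip 0.49 [282. 207.] [ 433. -130.]
cutter_58_grip 0.85 [132. 207.] [423. 315.]
cutter_58_grip 0.61 [187. 201.] [445. 152.]
cutter_72_grip 0.81 [189. 199.] [449. 147.]
cutter_86_grip 0.79 [347. 266.] [ 268. -317.]
cutter_86_grip 0.75 [336. 167.] [ 554. -287.]
cutter_86_grip 0.74 [308. 255.] [ 295. -204.]
cutter_86_grip 0.71 [346. 214.] [ 416. -314.]
cutter_86_grip 0.7 [398. 264.] [ 278. -463.]
pad_a 0.87 [274. 138.] [ 646. -104.]
pad_a 0.79 [179. 145.] [620. 193.]
pad_a 0.73 [244. 145.] [625.  -9.]
pad_a 0.72 [213. 143.] [628.  85.]
red_end 0.89 [154. 147.] [612. 272.]
red_end 0.54 [240. 144.] [628.   2.]
salt_mid 0.49 [231. 184.] [498.  25.]
```

View pics/top0.png

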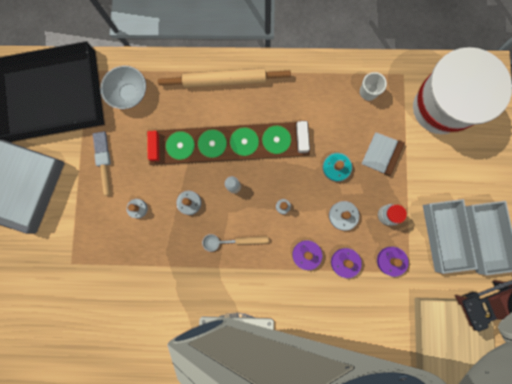

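View pics/scene0.png

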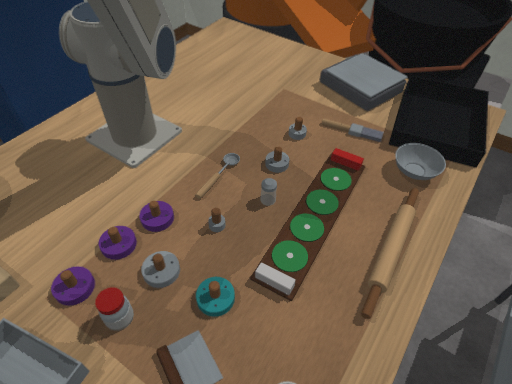

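The top view shows the red block at the left (153,146), the white block at (303,138) and the pads between them at (179,145), (212,143), (244,141) and (277,138). The steel cutters are 58 at (137,209), 72 at (189,203), 44 at (284,207) and 86 at (345,215).

The 86 could be mistaken for the turquoise look-alike (337,167) or the purple ones (308,255), (347,263) and (393,262). I choose the steel one. The salt shaker is at (233,185). Next I measure precisely and check with one crop.

```bash
cat >> h.py <<'E'
def cloud(info,d):
    K=np.array(info["K"],float);T=np.array(info["pose"],float);h,w=d.shape
    v,u=np.mgrid[:h,:w];p=np.stack([u.ravel(),v.ravel()],1).astype(float)[:,None]
    n=cv2.undistortPoints(p,K,np.array([info["k1"],0,0,0,0.]))[:,0]
    c=np.c_[n,np.ones(len(n))]*d.ravel()[:,None]
    return (c@T[:3,:3].T+T[:3,3]).reshape(h,w,3)
def handle(P,xy,rad=30):
    m=(np.hypot(P[...,0]-xy[0],P[...,1]-xy[1])<rad)&(P[...,2]>56)&(P[...,2]<72)
    q=P[m]; return np.r_[(q[:,:2].min(0)+q[:,:2].max(0))/2,q.mean(0),len(q)] if len(q) else None
E
python3 - <<'E'
from h import *
im,d=optics.get_image("top");i=optics.camera_info("top");P=cloud(i,d)
print("bench z",np.median(P[240:260,180:280,2]))
for n,uv in dict(c44=(284,207),c58=(137,209),c72=(189,203),c86=(345,215),salt=(233,185),jar=(395,215)).items():
    w=px2w(i,uv,50)[:2]; print(n,np.round(w),np.round(handle(P,w,35),1) if n[0]=='c' else P[uv[1],uv[0]].round())
    if n[0]=='c':
        m=(np.hypot(P[...,0]-w[0],P[...,1]-w[1])<60)&(P[...,2]>16)&(P[...,2]<32); q=P[m][:,:2]
        print("  skirt mid",((q.min(0)+q.max(0))/2).round(1),"size",np.ptp(q,axis=0).round(1))
hsv=cv2.cvtColor(im,cv2.COLOR_BGR2HSV)
g=cv2.inRange(hsv,(50,100,50),(75,255,255));g=cv2.morphologyEx(g,cv2.MORPH_CLOSE,np.ones((5,5)))
n,_,st,ce=cv2.connectedComponentsWithStats(g)
pp=np.array([px2w(i,ce[k],15)[:2] for k in range(1,n) if st[k,4]>200]);pp=pp[np.argsort(-pp[:,1])];print(pp.round(1).tolist(),np.linalg.norm(np.diff(pp,axis=0),axis=1).round(1))
c=np.vstack([cv2.resize(im[125:230,110:250],None,fx=3.5,fy=2.8,interpolation=3)[:, :490],cv2.resize(im[125:275,265:415],(490,306),interpolation=3)])
cv2.imwrite("pics/crop1.png",c)
E
```

```text
bench z 0.780388640558499
c44 [ 432. -134.] [ 435.7 -132.4  435.6 -132.3   62.4   52. ]
  skirt mid [ 435.6 -131.2] size [39.4 39.2]
c58 [416. 298.] [422.7 312.8 422.4 312.   62.2  57. ]
  skirt mid [422.6 313.1] size [57.1 59.4]
c72 [438. 145.] [442.4 154.1 442.4 153.3  62.7  46. ]
  skirt mid [442.8 155.1] size [66.9 70.7]
c86 [ 413. -312.] [ 415.3 -313.3  415.1 -313.1   62.8   56. ]
  skirt mid [ 414.5 -313.8] size [83.5 85.8]
salt [494.  17.] [491.  15.  70.]
jar [ 416. -456.] [ 414. -442.   91.]
[[631.4, 39.3]] []
```

View pics/crop1.png

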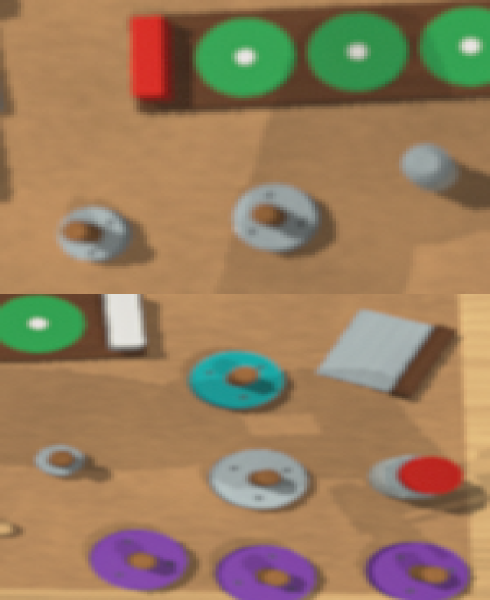

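Request:
send_rows([
  {"offset":[0,0,0],"twist":[0,0,7.1]},
  {"offset":[0,0,0],"twist":[0,0,7.1]},
  {"offset":[0,0,0],"twist":[0,0,7.1]},
  {"offset":[0,0,0],"twist":[0,0,0]},
  {"offset":[0,0,0],"twist":[0,0,0]},
])

```text
t: 0.92
ee_pos: [230.5, -580.9, 404.7]
orientation: [3.142, -0.003, -0.0]
ft_force: [-1.0, 0.4, -0.4]
width: 87.8
```

The crop confirms it: the steel cutters are told apart from the turquoise and purple ones, and the skirt sizes match. I redo the pads without the morphological closing and move over the 86 at the same time.

Run:
```python
from h import *
im,d=optics.get_image("top");i=optics.camera_info("top")
hsv=cv2.cvtColor(im,cv2.COLOR_BGR2HSV)
g=cv2.inRange(hsv,(50,100,50),(75,255,255));g=cv2.morphologyEx(g,cv2.MORPH_OPEN,np.ones((3,3)))
pp=[]
for c in cv2.findContours(g,cv2.RETR_EXTERNAL,cv2.CHAIN_APPROX_NONE)[0]:
    if cv2.contourArea(c)>200:
        e=cv2.fitEllipse(c); pp.append(px2w(i,e[0],15)[:2]); print(e[1])
pp=np.array(pp);pp=pp[np.argsort(-pp[:,1])];print(pp.round(1).tolist(),np.linalg.norm(np.diff(pp,axis=0),axis=1).round(1))
m=pp.mean(0);v=(pp[3]-pp[0])/np.linalg.norm(pp[3]-pp[0]);print("fit",[(m+v*s).round(1).tolist() for s in(-150,-50,50,150)])
```

```text
(26.851232528686523, 27.88705825805664)
(26.7921142578125, 27.99799919128418)
(27.03243064880371, 27.8210506439209)
(27.109268188476562, 27.944799423217773)
[[619.3, 189.6], [627.4, 90.0], [635.4, -9.4], [643.4, -108.9]] [99.9 99.7 99.8]
fit [[619.3, 189.8], [627.3, 90.2], [635.4, -9.5], [643.4, -109.2]]
```

Request:
send_rows([
  {"offset":[0.023,-0.0333,0.009],"twist":[0,0,0]},
  {"offset":[0.023,-0.0333,0.009],"twist":[0,0,0]},
  {"offset":[0.023,-0.0333,0.009],"twist":[0,0,0]},
  {"offset":[0.023,-0.0333,0.009],"twist":[0,0,0]},
  {"offset":[0.023,-0.0333,0.009],"twist":[0,0,0]},
])

```text
t: 1.38
ee_pos: [344.2, -416.7, 360.5]
orientation: [3.131, 0.006, 0.005]
ft_force: [1.0, 0.5, 0.1]
width: 87.7
```

Request:
send_rows([
  {"offset":[0.023,-0.0333,0.009],"twist":[0,0,0]},
  {"offset":[0.023,-0.0333,0.009],"twist":[0,0,0]},
  {"offset":[0.023,-0.0333,0.009],"twist":[0,0,0]},
  {"offset":[0,0,0],"twist":[0,0,0]},
  {"offset":[0,0,0],"twist":[0,0,0]},
])

```text
t: 1.8
ee_pos: [415.5, -308.9, 331.7]
orientation: [3.133, 0.043, 0.005]
ft_force: [0.1, -0.9, 1.2]
width: 88.0
```

```bash
cat > w.py <<'E'
from h import *
import sys
from scipy.spatial.transform import Rotation as R
def wrist(xy,rad=35,zr=(56,72),sh=(0,0)):
    o=ctrl.get_obs();i=optics.camera_info("wrist");im,d=optics.get_image("wrist");P=cloud(i,d)
    m=(np.hypot(P[...,0]-xy[0],P[...,1]-xy[1])<rad)&(P[...,2]>zr[0])&(P[...,2]<zr[1]);q=P[m]
    if len(q): print("wrist target mid",((q[:,:2].min(0)+q[:,:2].max(0))/2).round(1),"size",np.ptp(q,axis=0).round(1),"z",np.median(q[:,2]).round(1),"n",len(q))
    return im,P
def to(x,y,z):
    o=ctrl.get_obs();r=R.from_rotvec(o["orientation"])
    print("ee",o["ee_pos"].round(1),"tool offset mm",r.inv().apply(np.array([x,y,z])-o["ee_pos"]).round(1),
      "twist to straight deg",np.degrees((r.inv()*R.from_rotvec([np.pi,0,0])).as_rotvec()).round(2),"w",round(o["width"],1),"F",o["ft_force"].round(1))
E
python3 - <<'E'
from w import *
im,P=wrist((415,-313.4));cv2.imwrite("pics/w1.png",im);wrist((415,-313.4),60,(18,30))
to(415,-313.4,209)
E
```

```text
wrist target mid [ 414.9 -313.5] size [23.7 22.6 10.5] z 64.4 n 595
wrist target mid [ 414.8 -313.7] size [85.4 85.4 11.8] z 25.0 n 5077
ee [ 414.7 -310.3  331.9] tool offset mm [ -0.2   2.1 122.9] twist to straight deg [ 0.51 -0.2   1.37] w 88.0 F [ 0.3 -0.3  0.7]
```

View pics/w1.png

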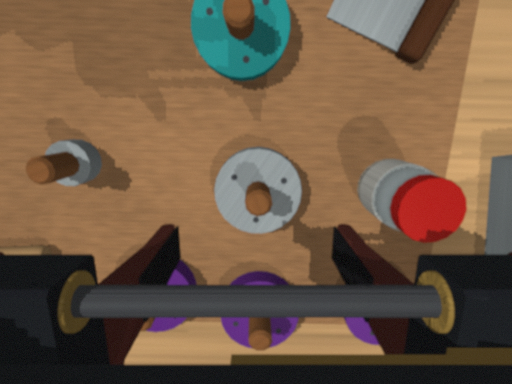

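The wrist view shows the steel 86 at (258,190) between the jar (410,200) and the small cutter (68,165). Wrist and top measurements agree within 1 mm. I descend and grip.

Request:
send_rows([
  {"offset":[0,0.002,0.03],"twist":[0.5,-0.2,1.4]},
  {"offset":[0,0,0.03],"twist":[0,0,0]},
  {"offset":[0,0,0.03],"twist":[0,0,0]},
  {"offset":[0,0,0.02],"twist":[0,0,0]},
  {"offset":[0,0,0],"twist":[0,0,0]},
])

```text
t: 2.32
ee_pos: [414.2, -321.3, 222.8]
orientation: [3.132, -0.008, 0.016]
ft_force: [-0.5, 0.5, 1.0]
width: 87.8
```

```bash
python3 -c "
from w import *
to(415,-313.5,210)"
```

```text
ee [ 414.2 -321.3  222.8] tool offset mm [ 0.6 -7.9 12.8] twist to straight deg [ 0.52 -0.58 -0.29] w 87.8 F [-0.5  0.5  1. ]
```

Request:
send_rows([
  {"offset":[0.0006,-0.0079,0.006],"twist":[0.5,-0.6,-0.3]},
  {"offset":[0,0,0],"twist":[0,0,0]},
  {"offset":[0,0,0.006],"twist":[0,0,0]},
  {"offset":[0,0,0],"twist":[0,0,0]},
  {"offset":[0,0,0],"twist":[0,0,0]},
])

```text
t: 2.73
ee_pos: [414.4, -316.9, 213.2]
orientation: [3.139, -0.005, 0.003]
ft_force: [-0.3, 0.1, -0.7]
width: 87.9
```

```bash
python3 -c "
from w import *
to(415,-313.5,210)"
```

```text
ee [ 414.4 -316.9  213.2] tool offset mm [ 0.6 -3.4  3.2] twist to straight deg [ 0.14 -0.11 -0.18] w 87.9 F [-0.3  0.1 -0.7]
```

Request:
send_rows([
  {"offset":[0.0005,-0.003,0.002],"twist":[0,0,0]},
  {"offset":[0,-0.0015,0.001],"twist":[0,0,0]},
  {"offset":[0,0,0],"twist":[0,0,0]},
  {"offset":[0,0,0],"twist":[0,0,0]},
  {"offset":[0,0,0],"twist":[0,0,0]},
])

```text
t: 3.15
ee_pos: [415.8, -312.2, 212.3]
orientation: [3.136, -0.004, 0.009]
ft_force: [0.3, -0.5, 0.5]
width: 87.8
```

Request:
send_rows([
  {"offset":[0,0,0],"twist":[0,0,0]},
  {"offset":[0,0,0],"twist":[0,0,0]},
  {"offset":[0,0,0],"twist":[0,0,0]},
  {"offset":[0,0,0],"twist":[0,0,0]},
  {"offset":[0,0,0],"twist":[0,0,0]},
], gripper=0)

```text
t: 3.57
ee_pos: [416.0, -312.2, 212.5]
orientation: [3.136, -0.003, 0.009]
ft_force: [0.7, 0.5, 0.3]
width: 58.0
```

Request:
send_rows([
  {"offset":[0,0,0],"twist":[0,0,0]},
  {"offset":[0,0,0],"twist":[0,0,0]},
  {"offset":[0,0,0],"twist":[0,0,0]},
  {"offset":[0,0,0],"twist":[0,0,0]},
  {"offset":[0,0,0],"twist":[0,0,0]},
])

```text
t: 3.98
ee_pos: [415.9, -312.2, 212.4]
orientation: [3.136, -0.003, 0.009]
ft_force: [-0.4, -0.7, 0.4]
width: 24.6
```

Gripped at 24.6 mm. I lift and carry it to the pad next to the white block.

Request:
send_rows([
  {"offset":[0,0,0],"twist":[0,0,0]},
  {"offset":[0,0,-0.01],"twist":[0,0,0]},
  {"offset":[0,0,-0.03],"twist":[0,0,0]},
  {"offset":[0,0,-0.035],"twist":[0,0,0]},
  {"offset":[0,0,-0.035],"twist":[0,0,0]},
])

```text
t: 4.4
ee_pos: [413.0, -309.9, 319.9]
orientation: [-3.136, 0.003, 0.012]
ft_force: [-0.5, 0.2, -1.5]
width: 23.2
```

Request:
send_rows([
  {"offset":[0.02,-0.018,-0.015],"twist":[0,0,0]},
  {"offset":[0.023,-0.02,0],"twist":[0,0,0]},
  {"offset":[0.023,-0.02,0],"twist":[0,0,0]},
  {"offset":[0.023,-0.02,0],"twist":[0,0,0]},
  {"offset":[0.023,-0.02,0],"twist":[0,0,0]},
])

```text
t: 4.82
ee_pos: [526.8, -213.1, 348.6]
orientation: [3.138, -0.017, 0.007]
ft_force: [-0.8, -0.4, -1.3]
width: 23.4
```

```bash
python3 -c "
from w import *
to(644.3,-108,330)"
```

```text
ee [ 526.8 -213.1  348.6] tool offset mm [ 116.3 -106.5   18.8] twist to straight deg [ 0.21 -0.27 -0.63] w 23.4 F [-0.8 -0.4 -1.3]
```

Request:
send_rows([
  {"offset":[0.024,-0.022,0.003],"twist":[0.2,-0.3,-0.6]},
  {"offset":[0.024,-0.022,0.003],"twist":[0,0,0]},
  {"offset":[0.024,-0.022,0.003],"twist":[0,0,0]},
  {"offset":[0.022,-0.02,0.003],"twist":[0,0,0]},
  {"offset":[0.012,-0.01,0.003],"twist":[0,0,0]},
])

```text
t: 5.23
ee_pos: [638.4, -110.1, 338.2]
orientation: [3.141, 0.002, 0.005]
ft_force: [-0.7, -0.4, -2.1]
width: 24.1
```

Request:
send_rows([
  {"offset":[0,0,0],"twist":[0,0,0]},
  {"offset":[0,0,0],"twist":[0,0,0]},
  {"offset":[0,0,0],"twist":[0,0,0]},
  {"offset":[0,0,0],"twist":[0,0,0]},
  {"offset":[0,0,0],"twist":[0,0,0]},
])

```text
t: 5.65
ee_pos: [637.3, -109.9, 338.1]
orientation: [3.14, 0.006, 0.001]
ft_force: [0.5, -0.7, -1.6]
width: 23.3
```

```bash
python3 -c "
from w import *
to(644.3,-108,230)
im,P=wrist((644,-108));cv2.imwrite('pics/w2.png',im)
i=optics.camera_info('wrist');hsv=cv2.cvtColor(im,cv2.COLOR_BGR2HSV)
for r in nets.spot_point('wrist','pad_a'): print(r['conf'],np.round(r['position']),px2w(i,r['position'],15)[:2].round(1))
o=ctrl.get_obs();q=P[(abs(P[...,0]-o['ee_pos'][0])<60)&(abs(P[...,1]-o['ee_pos'][1])<60)&(P[...,2]>85)&(P[...,2]<150)];print('held',q.min(0).round(1),q.max(0).round(1))"
```

```text
ee [ 637.3 -109.9  338.1] tool offset mm [  6.9  -2.  108.1] twist to straight deg [ 0.07 -0.03  0.22] w 23.3 F [ 0.5 -0.7 -1.6]
0.92 [ 62. 192.] [632.1  88.9]
0.74 [157. 186.] [637.9  -9.3]
held [ 606.6 -152.6  127.4] [678.3 -67.4 150. ]
```

View pics/w2.png

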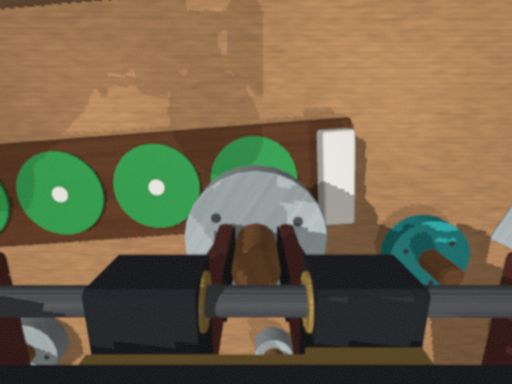

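The wrist view shows the held 86 skirt centred at (256,240), white dots of free pads at (60,194) and (157,187), and the white block at (337,175) to the right. I check the dots against the row fit.

```bash
cat >> w.py <<'E'
def dots():
    i=optics.camera_info("wrist");im,d=optics.get_image("wrist");hsv=cv2.cvtColor(im,cv2.COLOR_BGR2HSV)
    g=cv2.inRange(hsv,(50,100,40),(78,255,255));n,lab,st,ce=cv2.connectedComponentsWithStats(g)
    P=cloud(i,d)
    for k in range(1,n):
        x,y,w,h,a=st[k]
        if a<1500: continue
        c=cv2.findContours((lab==k).astype(np.uint8),cv2.RETR_EXTERNAL,cv2.CHAIN_APPROX_NONE)[0][0]
        e=cv2.fitEllipse(c); wh=cv2.inRange(hsv,(0,0,180),(180,70,255))[y:y+h,x:x+w]; mm=cv2.moments(wh,True)
        dot=(x+mm["m10"]/mm["m00"],y+mm["m01"]/mm["m00"]) if mm["m00"] else (0,0)
        print("pad box",st[k][:4],"ell",px2w(i,e[0],15)[:2].round(1),"dot",np.round(dot,1),px2w(i,dot,15)[:2].round(1),"z",np.median(P[lab==k][:,2]).round(1))
E
python3 -c "
from w import *
dots()"
```

```text
pad box [211 136  87  45] ell [ 665.8 -107.8] dot [281.6 179. ] [ 646.5 -136.9] z 15.9
pad box [113 144  87  84] ell [639.4  -8.1] dot [164.6 195.6] [628.5 -16.2] z 16.0
pad box [ 17 151  88  84] ell [631.4  91.1] dot [ 59.5 194.3] [629.5  92. ] z 15.9
```

Request:
send_rows([
  {"offset":[0.007,-0.002,0.02],"twist":[0,0,0.2]},
  {"offset":[0,0,0.025],"twist":[0,0,0]},
  {"offset":[0,0,0.015],"twist":[0,0,0]},
  {"offset":[0,0,0],"twist":[0,0,0]},
  {"offset":[0,0,0],"twist":[0,0,0]},
])

```text
t: 6.22
ee_pos: [644.9, -110.4, 278.9]
orientation: [3.139, -0.005, 0.009]
ft_force: [0.1, 0.5, -0.1]
width: 23.4
```

```bash
python3 -c "
from w import *
to(644.3,-108.5,229)"
```

```text
ee [ 644.9 -110.4  278.9] tool offset mm [-0.9 -2.  49.9] twist to straight deg [ 0.13 -0.32 -0.19] w 23.4 F [ 0.1  0.5 -0.1]
```

Request:
send_rows([
  {"offset":[0.0015,-0.002,0.015],"twist":[0.1,-0.3,-0.2]},
  {"offset":[0,0,0.015],"twist":[0,0,0]},
  {"offset":[0,0,0.01],"twist":[0,0,0]},
  {"offset":[0,0,0],"twist":[0,0,0]},
  {"offset":[0,0,0],"twist":[0,0,0]},
])

```text
t: 6.63
ee_pos: [647.3, -108.9, 237.5]
orientation: [3.141, -0.0, 0.005]
ft_force: [0.9, 0.2, -0.5]
width: 23.3
```

```bash
python3 -c "
from w import *
to(646.3,-108.6,229)"
```

```text
ee [ 647.3 -108.9  237.5] tool offset mm [-1.  -0.4  8.5] twist to straight deg [ 0.05 -0.17 -0.01] w 23.3 F [ 0.9  0.2 -0.5]
```

Request:
send_rows([
  {"offset":[-0.001,0,0.005],"twist":[0,0,0]},
  {"offset":[0,0,0.003],"twist":[0,0,0]},
  {"offset":[0,0,0.0015],"twist":[0,0,0]},
  {"offset":[0,0,0],"twist":[0,0,0]},
  {"offset":[0,0,0],"twist":[0,0,0]},
])

```text
t: 7.05
ee_pos: [646.5, -108.9, 227.8]
orientation: [3.14, -0.0, 0.006]
ft_force: [-0.6, 0.2, -1.8]
width: 23.4
```

Request:
send_rows([
  {"offset":[0,0,0],"twist":[0,0,0]},
  {"offset":[0,0,0],"twist":[0,0,0]},
  {"offset":[0,0,0],"twist":[0,0,0]},
  {"offset":[0,0,0],"twist":[0,0,0]},
  {"offset":[0,0,0],"twist":[0,0,0]},
], gripper=0.05)

```text
t: 7.47
ee_pos: [647.4, -109.1, 229.7]
orientation: [3.14, -0.0, 0.012]
ft_force: [0.2, -0.1, 0.1]
width: 49.3
```

Request:
send_rows([
  {"offset":[0,0,-0.01],"twist":[0,0,0]},
  {"offset":[0,0,-0.03],"twist":[0,0,0]},
  {"offset":[0,0,-0.03],"twist":[0,0,0]},
  {"offset":[0,0,-0.02],"twist":[0,0,0]},
  {"offset":[0,0,0],"twist":[0,0,0]},
])

```text
t: 7.88
ee_pos: [646.3, -108.9, 323.9]
orientation: [3.141, -0.0, 0.006]
ft_force: [1.3, 0.0, 0.6]
width: 50.1
```

```bash
python3 -c "
from w import *
wrist((645,-109),35,(70,86)); wrist((645,-109),60,(34,46)); dots(); to(435.6,-132,320)"
```

```text
wrist target mid [ 645.3 -109.1] size [24.1 23.  11.2] z 79.5 n 726
wrist target mid [ 645.5 -109.4] size [84.9 85.  12. ] z 40.0 n 5904
pad box [108 154  91  88] ell [639.3  -8.5] dot [152.5 199.2] [637.4  -8. ] z 16.0
pad box [  6 162  93  87] ell [631.5  91.2] dot [ 51.3 206.8] [629.6  92.1] z 16.0
ee [ 644.8 -108.6  318.9] tool offset mm [-209.2   23.4   -0.5] twist to straight deg [-0.01  0.15 -0.  ] w 49.7 F [-0.3  0.   0.7]
```

The 86 is placed: measured at (645.3, -109.2) against a pad centre of about (644.5, -108.5). Next is the 44.

Request:
send_rows([
  {"offset":[-0.025,0.003,0],"twist":[0,0,0]},
  {"offset":[-0.028,0.003,0],"twist":[0,0,0]},
  {"offset":[-0.028,0.003,0],"twist":[0,0,0]},
  {"offset":[-0.028,0.003,0],"twist":[0,0,0]},
  {"offset":[-0.028,0.003,0],"twist":[0,0,0]},
], gripper=0.07)

```text
t: 8.45
ee_pos: [504.7, -122.7, 312.0]
orientation: [-3.139, -0.004, 0.014]
ft_force: [0.7, -0.8, 0.2]
width: 69.9
```

Request:
send_rows([
  {"offset":[-0.028,0.003,0],"twist":[0,0,0]},
  {"offset":[-0.028,0.003,0],"twist":[0,0,0]},
  {"offset":[-0.013,0.001,0],"twist":[0,0,0]},
  {"offset":[0,0,0],"twist":[0,0,0]},
  {"offset":[0,0,0],"twist":[0,0,0]},
])

```text
t: 8.87
ee_pos: [423.7, -128.7, 305.7]
orientation: [-3.133, -0.001, 0.043]
ft_force: [0.9, -0.4, -0.0]
width: 70.2
```

```bash
python3 -c "
from w import *
wrist((435.6,-132)); wrist((435.6,-132),35,(18,30)); to(435.6,-132,210)"
```

```text
wrist target mid [ 438.4 -131.6] size [23.6 22.9 10.8] z 64.4 n 773
wrist target mid [ 439.8 -131.6] size [40.2 43.4 11.5] z 24.9 n 1018
ee [ 424.7 -128.7  305.9] tool offset mm [13.4  4.1 95.6] twist to straight deg [-0.43  1.53  0.09] w 70.1 F [-0.9 -0.3  0. ]
```

Request:
send_rows([
  {"offset":[0.012,0.004,0.01],"twist":[-0.4,1.5,0.1]},
  {"offset":[0.002,0,0.025],"twist":[0,0,0]},
  {"offset":[0,0,0.025],"twist":[0,0,0]},
  {"offset":[0,0,0.01],"twist":[0,0,0]},
  {"offset":[0,0,0],"twist":[0,0,0]},
])

```text
t: 9.38
ee_pos: [447.0, -133.2, 233.2]
orientation: [3.139, 0.003, 0.016]
ft_force: [0.1, 0.5, -0.5]
width: 69.7
```

```bash
python3 -c "
from w import *
wrist((436.6,-132)); to(437,-132,211)"
```

```text
wrist target mid [ 439.6 -121. ] size [22.8 45.2 15.9] z 64.4 n 1514
ee [ 447.2 -133.3  233.8] tool offset mm [-10.4  -1.3  22.7] twist to straight deg [ 0.16 -0.61  0.13] w 69.6 F [-0.1 -0.4 -0.6]
```

Request:
send_rows([
  {"offset":[-0.009,-0.001,0.008],"twist":[0.2,-0.6,0.1]},
  {"offset":[-0.001,0,0.007],"twist":[0,0,0]},
  {"offset":[0,0,0.005],"twist":[0,0,0]},
  {"offset":[0,0,0],"twist":[0,0,0]},
  {"offset":[0,0,0],"twist":[0,0,0]},
])

```text
t: 9.85
ee_pos: [438.5, -132.2, 213.4]
orientation: [-3.142, -0.002, -0.004]
ft_force: [-0.1, -0.3, -0.3]
width: 69.9
```

```bash
python3 -c "
from w import *
wrist((438,-132),20,(60,68)); to(438,-132,211)"
```

```text
wrist target mid [ 440.4 -131.6] size [20.6 23.2  6.7] z 64.5 n 1639
ee [ 438.4 -132.2  213.5] tool offset mm [-0.4 -0.2  2.5] twist to straight deg [-0.   -0.14  0.07] w 69.9 F [-1.4  0.1 -0. ]
```

Request:
send_rows([
  {"offset":[0,0,0.001],"twist":[0,0,0]},
  {"offset":[0,0,0],"twist":[0,0,0]},
  {"offset":[0,0,0],"twist":[0,0,0]},
  {"offset":[0,0,0],"twist":[0,0,0]},
  {"offset":[0,0,0],"twist":[0,0,0]},
], gripper=0)

```text
t: 10.32
ee_pos: [439.1, -132.5, 213.7]
orientation: [3.141, 0.002, 0.009]
ft_force: [-0.2, 0.1, 0.2]
width: 39.9
```

Request:
send_rows([
  {"offset":[0,0,0],"twist":[0,0,0]},
  {"offset":[0,0,0],"twist":[0,0,0]},
  {"offset":[0,0,0],"twist":[0,0,0]},
  {"offset":[0,0,0],"twist":[0,0,0]},
  {"offset":[0,0,0],"twist":[0,0,0]},
])

```text
t: 10.73
ee_pos: [439.2, -132.6, 214.0]
orientation: [3.14, 0.002, 0.009]
ft_force: [-0.8, -0.3, 0.2]
width: 23.6
```

Request:
send_rows([
  {"offset":[0,0,-0.01],"twist":[0,0,0]},
  {"offset":[0,0,-0.03],"twist":[0,0,0]},
  {"offset":[0,0,-0.035],"twist":[0,0,0]},
  {"offset":[0,0,-0.035],"twist":[0,0,0]},
  {"offset":[0,0,-0.005],"twist":[0,0,0]},
])

```text
t: 11.15
ee_pos: [437.4, -132.1, 332.5]
orientation: [-3.14, -0.002, 0.004]
ft_force: [1.2, -0.4, -1.2]
width: 23.4
```

```bash
python3 -c "
from w import *
to(620.4,190.8,330)"
```

```text
ee [ 437.4 -132.1  332.5] tool offset mm [ 183.4 -322.7    2.6] twist to straight deg [-0.1   0.16  0.06] w 23.4 F [ 1.2 -0.4 -1.2]
```

Request:
send_rows([
  {"offset":[0.016,-0.028,0],"twist":[0,0,0]},
  {"offset":[0.019,-0.033,0],"twist":[0,0,0]},
  {"offset":[0.019,-0.033,0],"twist":[0,0,0]},
  {"offset":[0.019,-0.033,0],"twist":[0,0,0]},
  {"offset":[0.019,-0.033,0],"twist":[0,0,0]},
])

```text
t: 11.57
ee_pos: [529.8, 28.1, 338.7]
orientation: [3.14, -0.017, 0.008]
ft_force: [0.4, -0.1, -0.9]
width: 23.9
```

Request:
send_rows([
  {"offset":[0.019,-0.033,0],"twist":[0,0,0]},
  {"offset":[0.019,-0.033,0],"twist":[0,0,0]},
  {"offset":[0.019,-0.033,0],"twist":[0,0,0]},
  {"offset":[0.019,-0.033,0],"twist":[0,0,0]},
  {"offset":[0.012,-0.021,0],"twist":[0,0,0]},
])

```text
t: 11.98
ee_pos: [621.7, 190.7, 339.1]
orientation: [3.141, -0.014, 0.007]
ft_force: [0.3, -0.5, 1.4]
width: 23.1
```

Request:
send_rows([
  {"offset":[0,0,0],"twist":[0,0,0]},
  {"offset":[0,0,0],"twist":[0,0,0]},
  {"offset":[0,0,0],"twist":[0,0,0]},
  {"offset":[0,0,0],"twist":[0,0,0]},
  {"offset":[0,0,0],"twist":[0,0,0]},
])

```text
t: 12.4
ee_pos: [621.4, 194.0, 337.7]
orientation: [3.14, -0.007, 0.004]
ft_force: [-0.1, -0.3, -0.9]
width: 23.2
```

```bash
cat >> w.py <<'E'
def held(zt=213.8):
    o=ctrl.get_obs();e=o["ee_pos"];i=optics.camera_info("wrist");im,d=optics.get_image("wrist");P=cloud(i,d);b=e[2]-zt
    q=P[(abs(P[...,0]-e[0])<55)&(abs(P[...,1]-e[1])<48)&(P[...,2]>b+17)&(P[...,2]<b+27)]
    if len(q): print("held skirt far x",(q[:,0].max()-e[0]).round(1),"y mid",((q[:,1].min()+q[:,1].max())/2-e[1]).round(1),"wid",np.ptp(q[:,1]).round(1),"z",(np.median(q[:,2])-b).round(1))
E
python3 -c "
from w import *
dots(); held(); to(620.4,190.8,250)"
```

```text
pad box [411 127  90  87] ell [639.3  -8.5] dot [455.8 171.5] [637.6  -9.3] z 15.8
pad box [313 136  87  85] ell [631.4  91.1] dot [356.2 179.6] [629.7  90.8] z 16.0
pad box [216 144  86  73] ell [630.4 190.2] dot [258.1 187.7] [621.7 190.9] z 16.0
held skirt far x 20.3 y mid -0.5 wid 38.7 z 24.5
ee [621.5 193.9 337.8] tool offset mm [-1.3  3.  87.8] twist to straight deg [ 0.07 -0.15 -0.27] w 23.2 F [ 0.8  0.5 -0.9]
```

Request:
send_rows([
  {"offset":[0.001,0.004,0.02],"twist":[0,-0.1,-0.2]},
  {"offset":[0,0,0.03],"twist":[0,0,0]},
  {"offset":[0,0,0.03],"twist":[0,0,0]},
  {"offset":[0,0,0.01],"twist":[0,0,0]},
  {"offset":[0,0,0],"twist":[0,0,0]},
])

```text
t: 12.92
ee_pos: [623.8, 186.1, 249.1]
orientation: [-3.141, 0.009, -0.012]
ft_force: [0.4, 0.1, -1.5]
width: 23.5
```

```bash
python3 -c "
from w import *
to(622.2,190.8,229.3)"
```

```text
ee [623.8 186.1 249.1] tool offset mm [-1.8 -4.7 19.8] twist to straight deg [-0.03 -0.43 -0.34] w 23.5 F [ 0.4  0.1 -1.5]
```

Request:
send_rows([
  {"offset":[-0.0015,-0.004,0.007],"twist":[0,-0.4,-0.3]},
  {"offset":[0,0,0.005],"twist":[0,0,0]},
  {"offset":[0,0,0.003],"twist":[0,0,0]},
  {"offset":[0,0,0],"twist":[0,0,0]},
  {"offset":[0,0,0],"twist":[0,0,0]},
])

```text
t: 13.33
ee_pos: [623.5, 190.2, 236.8]
orientation: [-3.14, 0.002, -0.006]
ft_force: [0.1, -0.5, -0.4]
width: 23.4
```

```bash
python3 -c "
from w import *
to(622.2,190.8,229.3)"
```

```text
ee [623.5 190.2 236.8] tool offset mm [-1.4 -0.6  7.5] twist to straight deg [-0.1  -0.21 -0.06] w 23.4 F [ 0.1 -0.5 -0.4]
```

Request:
send_rows([
  {"offset":[-0.001,0,0.004],"twist":[0,-0.2,0]},
  {"offset":[0,0,0.002],"twist":[0,0,0]},
  {"offset":[0,0,0.001],"twist":[0,0,0]},
  {"offset":[0,0,0],"twist":[0,0,0]},
  {"offset":[0,0,0],"twist":[0,0,0]},
])

```text
t: 13.75
ee_pos: [623.3, 190.6, 231.5]
orientation: [-3.139, 0.001, -0.006]
ft_force: [-0.2, -0.2, -0.6]
width: 23.0
```

Request:
send_rows([
  {"offset":[-0.001,0,0.002],"twist":[0,0,0]},
  {"offset":[0,0,0],"twist":[0,0,0]},
  {"offset":[0,0,0.001],"twist":[0,0,0]},
  {"offset":[0,0,0],"twist":[0,0,0]},
  {"offset":[0,0,0],"twist":[0,0,0]},
])

```text
t: 14.17
ee_pos: [622.6, 190.9, 229.3]
orientation: [-3.138, 0.001, -0.008]
ft_force: [-0.5, 0.4, -1.3]
width: 23.5
```

Request:
send_rows([
  {"offset":[0,0,0],"twist":[0,0,0]},
  {"offset":[0,0,0],"twist":[0,0,0]},
  {"offset":[0,0,0],"twist":[0,0,0]},
  {"offset":[0,0,0],"twist":[0,0,0]},
  {"offset":[0,0,0],"twist":[0,0,0]},
], gripper=0.05)

```text
t: 14.58
ee_pos: [622.6, 190.8, 229.1]
orientation: [-3.138, 0.001, -0.008]
ft_force: [1.1, -0.5, 0.4]
width: 49.5
```

Request:
send_rows([
  {"offset":[0,0,-0.01],"twist":[0,0,0]},
  {"offset":[0,0,-0.03],"twist":[0,0,0]},
  {"offset":[0,0,-0.03],"twist":[0,0,0]},
  {"offset":[0,0,-0.02],"twist":[0,0,0]},
  {"offset":[0,0,0],"twist":[0,0,0]},
])

```text
t: 15.0
ee_pos: [621.6, 190.3, 322.6]
orientation: [-3.14, 0.001, -0.001]
ft_force: [0.3, -0.0, 0.2]
width: 50.0
```

```bash
python3 -c "
from w import *
wrist((621,191),35,(70,86)); wrist((621,191),40,(34,46)); to(442.5,154,320)"
```

```text
wrist target mid [621.8 191.6] size [23.7 23.1 11.7] z 79.3 n 733
wrist target mid [623.4 191.5] size [39.5 42.4 11.9] z 40.0 n 973
ee [620.6 190.  319.2] tool offset mm [-178.1   36.2   -0.3] twist to straight deg [-0.05  0.2  -0.05] w 49.7 F [0.1 0.4 0.4]
```

The 44 is placed, about 1 mm off. Next is the 72.

Request:
send_rows([
  {"offset":[-0.024,0.005,-0.001],"twist":[0,0,0]},
  {"offset":[-0.026,0.005,-0.001],"twist":[0,0,0]},
  {"offset":[-0.026,0.005,-0.001],"twist":[0,0,0]},
  {"offset":[-0.026,0.005,-0.001],"twist":[0,0,0]},
  {"offset":[-0.026,0.005,-0.001],"twist":[0,0,0]},
], gripper=0.07)

```text
t: 15.52
ee_pos: [489.7, 164.1, 318.6]
orientation: [3.141, -0.003, -0.012]
ft_force: [-0.4, 1.1, 1.0]
width: 70.0
```

Request:
send_rows([
  {"offset":[-0.024,0.005,0],"twist":[0,0,0]},
  {"offset":[-0.016,0.004,0],"twist":[0,0,0]},
  {"offset":[0,0,0],"twist":[0,0,0]},
  {"offset":[0,0,0],"twist":[0,0,0]},
  {"offset":[0,0,0],"twist":[0,0,0]},
])

```text
t: 15.93
ee_pos: [440.9, 153.0, 313.4]
orientation: [3.136, -0.002, -0.034]
ft_force: [0.6, 0.2, -0.8]
width: 70.0
```

```bash
python3 -c "
from w import *
wrist((442.5,154)); wrist((442.5,154),50,(18,30)); to(443,154,211)"
```

```text
wrist target mid [443.9 154.9] size [23.6 23.1 10.8] z 64.5 n 711
wrist target mid [444. 155.] size [71.1 71.3 11.7] z 25.0 n 3814
ee [441.6 153.2 313.6] tool offset mm [  3.5  -1.3 102.6] twist to straight deg [ 0.27  1.19 -0.08] w 70.1 F [-0.7 -0.7  0.5]
```

Measured at (443.9, 154.9), and the skirt size of 71 mm matches the 72.

Request:
send_rows([
  {"offset":[0.002,-0.002,0.02],"twist":[0.3,1.2,-0.1]},
  {"offset":[0,0,0.03],"twist":[0,0,0]},
  {"offset":[0,0,0.025],"twist":[0,0,0]},
  {"offset":[0,0,0.01],"twist":[0,0,0]},
  {"offset":[0,0,0],"twist":[0,0,0]},
])

```text
t: 16.45
ee_pos: [450.8, 157.1, 226.4]
orientation: [-3.137, 0.0, -0.019]
ft_force: [-1.0, 0.1, -0.0]
width: 70.3
```

```bash
python3 -c "
from w import *
to(443.9,154.9,212)"
```

```text
ee [450.8 157.1 226.4] tool offset mm [-7.1  2.3 14.3] twist to straight deg [-0.24 -0.69 -0.01] w 70.3 F [-1.   0.1 -0. ]
```

Request:
send_rows([
  {"offset":[-0.006,0.002,0.005],"twist":[-0.2,-0.7,0]},
  {"offset":[-0.001,0,0.005],"twist":[0,0,0]},
  {"offset":[0,0,0.003],"twist":[0,0,0]},
  {"offset":[0,0,0],"twist":[0,0,0]},
  {"offset":[0,0,0],"twist":[0,0,0]},
])

```text
t: 16.87
ee_pos: [445.7, 155.5, 212.9]
orientation: [-3.14, 0.001, -0.001]
ft_force: [0.3, -0.1, -1.1]
width: 70.0
```

```bash
python3 -c "
from w import *
to(443.9,154.9,212)"
```

```text
ee [445.7 155.5 212.9] tool offset mm [-1.8  0.6  0.9] twist to straight deg [-0.06 -0.05 -0.04] w 70.0 F [ 0.3 -0.1 -1.1]
```

Request:
send_rows([
  {"offset":[-0.0015,0.0005,0],"twist":[0,0,0]},
  {"offset":[0,0,0],"twist":[0,0,0]},
  {"offset":[0,0,0],"twist":[0,0,0]},
  {"offset":[0,0,0],"twist":[0,0,0]},
  {"offset":[0,0,0],"twist":[0,0,0]},
], gripper=0)

```text
t: 17.28
ee_pos: [444.8, 155.2, 214.9]
orientation: [-3.139, 0.001, -0.007]
ft_force: [0.0, -0.9, 0.1]
width: 40.1
```

Request:
send_rows([
  {"offset":[0,0,0],"twist":[0,0,0]},
  {"offset":[0,0,0],"twist":[0,0,0]},
  {"offset":[0,0,0],"twist":[0,0,0]},
  {"offset":[0,0,0],"twist":[0,0,0]},
  {"offset":[0,0,0],"twist":[0,0,0]},
])

```text
t: 17.7
ee_pos: [444.9, 155.3, 215.2]
orientation: [-3.139, 0.001, -0.008]
ft_force: [0.2, -0.7, 0.3]
width: 23.4
```

Request:
send_rows([
  {"offset":[0,0,-0.01],"twist":[0,0,0]},
  {"offset":[0,0,-0.03],"twist":[0,0,0]},
  {"offset":[0,0,-0.035],"twist":[0,0,0]},
  {"offset":[0,0,-0.035],"twist":[0,0,0]},
  {"offset":[0,0,-0.005],"twist":[0,0,0]},
])

```text
t: 18.12
ee_pos: [443.1, 154.6, 333.3]
orientation: [3.141, -0.001, -0.007]
ft_force: [1.7, -0.7, -1.0]
width: 23.5
```

```bash
python3 -c "
from w import *
to(637,-8.8,330)"
```

```text
ee [443.1 154.6 333.3] tool offset mm [194.1 163.2   2.6] twist to straight deg [ 0.03  0.24 -0.04] w 23.5 F [ 1.7 -0.7 -1. ]
```

Request:
send_rows([
  {"offset":[0.02,0.017,0],"twist":[0,0,0]},
  {"offset":[0.025,0.021,0],"twist":[0,0,0]},
  {"offset":[0.025,0.021,0],"twist":[0,0,0]},
  {"offset":[0.025,0.021,0],"twist":[0,0,0]},
  {"offset":[0.025,0.021,0],"twist":[0,0,0]},
])

```text
t: 18.53
ee_pos: [562.3, 53.3, 338.2]
orientation: [-3.14, -0.011, 0.001]
ft_force: [0.2, 1.2, -0.8]
width: 23.3
```

Request:
send_rows([
  {"offset":[0.025,0.021,0],"twist":[0,0,0]},
  {"offset":[0.025,0.021,0],"twist":[0,0,0]},
  {"offset":[0.02,0.017,0],"twist":[0,0,0]},
  {"offset":[0,0,0],"twist":[0,0,0]},
  {"offset":[0,0,0],"twist":[0,0,0]},
])

```text
t: 18.95
ee_pos: [638.3, -13.3, 337.2]
orientation: [-3.141, -0.004, 0.0]
ft_force: [-0.5, 0.6, -2.1]
width: 23.1
```

```bash
python3 -c "
from w import *
dots(); held(215.2); to(637,-8.8,250)"
```

```text
pad box [208 145  87  53] ell [653.6  -7. ] dot [0 0] [806.7 212.2] z 16.0
pad box [112 153  86  83] ell [631.4  91.2] dot [154.3 195.3] [629.6  91.6] z 16.0
pad box [ 15 160  88  82] ell [623.4 191. ] dot [ 45.  227.7] [593.8 210.5] z 15.9
held skirt far x 34.0 y mid -0.0 wid 70.7 z 24.8
ee [637.6 -12.4 337.3] tool offset mm [-0.5 -3.5 87.3] twist to straight deg [-0.05  0.02  0.21] w 23.3 F [-0.8 -0.4 -1.1]
```

Request:
send_rows([
  {"offset":[0,-0.003,0.02],"twist":[0,0,0.2]},
  {"offset":[0,0,0.03],"twist":[0,0,0]},
  {"offset":[0,0,0.025],"twist":[0,0,0]},
  {"offset":[0,0,0.01],"twist":[0,0,0]},
  {"offset":[0,0,0],"twist":[0,0,0]},
])

```text
t: 19.47
ee_pos: [633.9, -4.4, 252.2]
orientation: [-3.14, -0.007, -0.001]
ft_force: [-0.1, -0.0, 0.5]
width: 23.4
```

```bash
python3 -c "
from w import *
to(638,-8.8,230.7)"
```

```text
ee [633.9  -4.4 252.2] tool offset mm [ 4.1  4.4 21.5] twist to straight deg [-0.09 -0.03  0.27] w 23.4 F [-0.1 -0.   0.5]
```

Request:
send_rows([
  {"offset":[0.0035,0.004,0.007],"twist":[0,0,0.2]},
  {"offset":[0,0,0.006],"twist":[0,0,0]},
  {"offset":[0,0,0.004],"twist":[0,0,0]},
  {"offset":[0,0,0],"twist":[0,0,0]},
  {"offset":[0,0,0],"twist":[0,0,0]},
])

```text
t: 19.88
ee_pos: [638.0, -7.2, 237.2]
orientation: [-3.14, -0.005, -0.006]
ft_force: [0.1, -0.3, -0.6]
width: 23.8
```

```bash
python3 -c "
from w import *
to(638,-8.8,230.7)"
```

```text
ee [638.   -7.2 237.2] tool offset mm [-0.1  1.6  6.5] twist to straight deg [-0.09 -0.2   0.17] w 23.8 F [ 0.1 -0.3 -0.6]
```

Request:
send_rows([
  {"offset":[0,0.0015,0.003],"twist":[0,-0.2,0.2]},
  {"offset":[0,0,0.002],"twist":[0,0,0]},
  {"offset":[0,0,0.001],"twist":[0,0,0]},
  {"offset":[0,0,0.001],"twist":[0,0,0]},
  {"offset":[0,0,0],"twist":[0,0,0]},
])

```text
t: 20.3
ee_pos: [638.9, -9.2, 231.7]
orientation: [-3.14, 0.002, -0.005]
ft_force: [0.2, 0.4, -1.4]
width: 23.5
```

```bash
python3 -c "
from w import *
to(638,-8.8,230.7)"
```

```text
ee [638.9  -9.2 231.7] tool offset mm [-0.9 -0.4  1. ] twist to straight deg [-0.08 -0.19 -0.08] w 23.5 F [ 0.2  0.4 -1.4]
```

Request:
send_rows([
  {"offset":[-0.0005,0,0.001],"twist":[0,0,0]},
  {"offset":[0,0,0],"twist":[0,0,0]},
  {"offset":[0,0,0],"twist":[0,0,0]},
  {"offset":[0,0,0],"twist":[0,0,0]},
  {"offset":[0,0,0],"twist":[0,0,0]},
])

```text
t: 20.72
ee_pos: [638.3, -9.2, 230.6]
orientation: [-3.14, 0.002, -0.005]
ft_force: [0.1, 0.1, -1.7]
width: 23.6
```

Request:
send_rows([
  {"offset":[0,0,0],"twist":[0,0,0]},
  {"offset":[0,0,0],"twist":[0,0,0]},
  {"offset":[0,0,0],"twist":[0,0,0]},
  {"offset":[0,0,0],"twist":[0,0,0]},
  {"offset":[0,0,0],"twist":[0,0,0]},
], gripper=0.05)

```text
t: 21.13
ee_pos: [638.8, -9.1, 231.4]
orientation: [-3.14, 0.002, -0.008]
ft_force: [-0.1, 0.6, 0.0]
width: 49.0
```

Request:
send_rows([
  {"offset":[0,0,-0.01],"twist":[0,0,0]},
  {"offset":[0,0,-0.03],"twist":[0,0,0]},
  {"offset":[0,0,-0.03],"twist":[0,0,0]},
  {"offset":[0,0,-0.02],"twist":[0,0,0]},
  {"offset":[0,0,0],"twist":[0,0,0]},
])

```text
t: 21.55
ee_pos: [637.9, -9.3, 325.3]
orientation: [-3.14, 0.002, -0.001]
ft_force: [0.8, -0.1, 0.3]
width: 49.8
```

```bash
python3 -c "
from w import *
wrist((637,-9),35,(70,86)); wrist((637,-9),48,(34,46)); to(423.5,313,320)"
```

```text
wrist target mid [637.4  -8.9] size [22.8 23.2 11.8] z 79.5 n 717
wrist target mid [637.   -9.2] size [71.1 70.9 11.8] z 40.0 n 3829
ee [636.9  -9.2 321.9] tool offset mm [-213.8 -321.9    3.2] twist to straight deg [-0.1   0.19 -0.08] w 50.2 F [ 0.3  1.  -0.7]
```

The 72 is placed, well centred. Last is the 58.

Request:
send_rows([
  {"offset":[-0.019,-0.029,0],"twist":[0,0,0]},
  {"offset":[-0.022,-0.033,0],"twist":[0,0,0]},
  {"offset":[-0.022,-0.033,0],"twist":[0,0,0]},
  {"offset":[-0.022,-0.033,0],"twist":[0,0,0]},
  {"offset":[-0.022,-0.033,0],"twist":[0,0,0]},
], gripper=0.07)

```text
t: 22.07
ee_pos: [528.5, 150.7, 316.7]
orientation: [3.141, -0.02, -0.011]
ft_force: [1.1, 0.5, -0.4]
width: 70.1
```

Request:
send_rows([
  {"offset":[-0.022,-0.033,0],"twist":[0,0,0]},
  {"offset":[-0.022,-0.033,0],"twist":[0,0,0]},
  {"offset":[-0.022,-0.033,0],"twist":[0,0,0]},
  {"offset":[-0.022,-0.033,0],"twist":[0,0,0]},
  {"offset":[-0.012,-0.018,0],"twist":[0,0,0]},
])

```text
t: 22.48
ee_pos: [420.3, 308.0, 310.6]
orientation: [3.135, -0.02, -0.029]
ft_force: [0.5, 0.2, 0.3]
width: 69.8
```

Request:
send_rows([
  {"offset":[0,0,0],"twist":[0,0,0]},
  {"offset":[0,0,0],"twist":[0,0,0]},
  {"offset":[0,0,0],"twist":[0,0,0]},
  {"offset":[0,0,0],"twist":[0,0,0]},
  {"offset":[0,0,0],"twist":[0,0,0]},
])

```text
t: 22.9
ee_pos: [417.2, 308.8, 306.1]
orientation: [3.13, -0.011, -0.04]
ft_force: [0.5, 0.3, -0.5]
width: 69.8
```

```bash
python3 -c "
from w import *
wrist((423,313)); wrist((423,313),45,(18,30)); to(423.5,313,212)"
```

```text
wrist target mid [422.9 313.2] size [23.5 23.2 10.9] z 64.4 n 756
wrist target mid [423.  313.9] size [57.2 57.  11.9] z 25.0 n 2303
ee [417.2 308.8 306.3] tool offset mm [ 8.6 -5.3 94. ] twist to straight deg [ 0.63  1.45 -0.43] w 69.8 F [-0.   0.3  0.9]
```

Request:
send_rows([
  {"offset":[0.006,-0.005,0.015],"twist":[0.6,1.4,-0.4]},
  {"offset":[0,0,0.025],"twist":[0,0,0]},
  {"offset":[0,0,0.025],"twist":[0,0,0]},
  {"offset":[0,0,0.01],"twist":[0,0,0]},
  {"offset":[0,0,0],"twist":[0,0,0]},
])

```text
t: 23.42
ee_pos: [427.2, 311.4, 230.8]
orientation: [-3.138, 0.011, -0.01]
ft_force: [-0.3, -0.2, 0.2]
width: 70.0
```

```bash
python3 -c "
from w import *
to(423,313.4,212)"
```

```text
ee [427.2 311.4 230.8] tool offset mm [-4.3 -1.9 18.8] twist to straight deg [-0.21 -0.35 -0.41] w 70.0 F [-0.3 -0.2  0.2]
```

Request:
send_rows([
  {"offset":[-0.004,-0.002,0.007],"twist":[-0.2,-0.4,-0.4]},
  {"offset":[0,0,0.006],"twist":[0,0,0]},
  {"offset":[0,0,0.004],"twist":[0,0,0]},
  {"offset":[0,0,0],"twist":[0,0,0]},
  {"offset":[0,0,0],"twist":[0,0,0]},
])

```text
t: 23.83
ee_pos: [424.2, 313.4, 214.7]
orientation: [-3.14, 0.002, -0.0]
ft_force: [-0.5, 0.4, 0.2]
width: 69.8
```

```bash
python3 -c "
from w import *
to(423,313.4,212)"
```

```text
ee [424.2 313.4 214.7] tool offset mm [-1.2  0.1  2.7] twist to straight deg [-0.07 -0.02 -0.06] w 69.8 F [-0.5  0.4  0.2]
```

Request:
send_rows([
  {"offset":[-0.001,0,0.002],"twist":[0,0,0]},
  {"offset":[0,0,0],"twist":[0,0,0]},
  {"offset":[0,0,0],"twist":[0,0,0]},
  {"offset":[0,0,0],"twist":[0,0,0]},
  {"offset":[0,0,0],"twist":[0,0,0]},
], gripper=0)

```text
t: 24.25
ee_pos: [423.6, 314.0, 214.3]
orientation: [-3.138, 0.001, -0.005]
ft_force: [-0.9, 0.8, -0.9]
width: 39.9
```

Request:
send_rows([
  {"offset":[0,0,0],"twist":[0,0,0]},
  {"offset":[0,0,0],"twist":[0,0,0]},
  {"offset":[0,0,0],"twist":[0,0,0]},
  {"offset":[0,0,0],"twist":[0,0,0]},
  {"offset":[0,0,0],"twist":[0,0,0]},
])

```text
t: 24.67
ee_pos: [423.7, 314.1, 214.5]
orientation: [-3.138, 0.001, -0.005]
ft_force: [0.3, 0.2, 0.2]
width: 23.1
```

Request:
send_rows([
  {"offset":[0,0,-0.01],"twist":[0,0,0]},
  {"offset":[0,0,-0.03],"twist":[0,0,0]},
  {"offset":[0,0,-0.035],"twist":[0,0,0]},
  {"offset":[0,0,-0.035],"twist":[0,0,0]},
  {"offset":[0,0,-0.005],"twist":[0,0,0]},
])

```text
t: 25.08
ee_pos: [422.3, 313.0, 332.6]
orientation: [3.14, -0.001, -0.006]
ft_force: [0.4, 0.8, -0.0]
width: 23.3
```

```bash
python3 -c "
from w import *
to(630,91,330)"
```

```text
ee [422.3 313.  332.6] tool offset mm [207.8 221.8   2.2] twist to straight deg [ 0.11  0.23 -0.04] w 23.3 F [ 0.4  0.8 -0. ]
```

Request:
send_rows([
  {"offset":[0.02,0.021,0],"twist":[0,0,0]},
  {"offset":[0.025,0.027,0],"twist":[0,0,0]},
  {"offset":[0.025,0.027,0],"twist":[0,0,0]},
  {"offset":[0.025,0.027,0],"twist":[0,0,0]},
  {"offset":[0.025,0.027,0],"twist":[0,0,0]},
])

```text
t: 25.5
ee_pos: [542.6, 184.6, 338.6]
orientation: [-3.138, -0.016, -0.004]
ft_force: [0.6, 0.6, -1.0]
width: 23.5
```

Request:
send_rows([
  {"offset":[0.025,0.027,0],"twist":[0,0,0]},
  {"offset":[0.025,0.027,0],"twist":[0,0,0]},
  {"offset":[0.025,0.027,0],"twist":[0,0,0]},
  {"offset":[0.01,0.01,0],"twist":[0,0,0]},
  {"offset":[0,0,0],"twist":[0,0,0]},
])

```text
t: 25.92
ee_pos: [634.6, 83.9, 338.8]
orientation: [-3.139, -0.008, -0.006]
ft_force: [-0.1, -0.1, -0.4]
width: 23.2
```

```bash
python3 -c "
from w import *
dots(); held(214.5); to(630,91,230)"
```

```text
pad box [207 150  86  64] ell [641.   92.9] dot [282.8 208.1] [613.5  56. ] z 15.9
pad box [111 158  86  82] ell [623.6 190.7] dot [153.5 201.3] [620.2 191.1] z 16.0
held skirt far x 28.3 y mid 0.4 wid 56.6 z 24.8
ee [632.8  85.9 338.5] tool offset mm [ -3.   -4.8 108.5] twist to straight deg [-0.17 -0.13  0.38] w 23.7 F [ 0.6  1.1 -1.6]
```

Request:
send_rows([
  {"offset":[-0.003,-0.004,0.02],"twist":[-0.2,-0.1,0.4]},
  {"offset":[0,0,0.03],"twist":[0,0,0]},
  {"offset":[0,0,0.025],"twist":[0,0,0]},
  {"offset":[0,0,0.01],"twist":[0,0,0]},
  {"offset":[0,0,0],"twist":[0,0,0]},
])

```text
t: 26.43
ee_pos: [624.6, 97.3, 252.9]
orientation: [-3.141, -0.009, 0.0]
ft_force: [-0.6, -0.1, 0.5]
width: 23.4
```

```bash
python3 -c "
from w import *
to(629.4,90.8,230)"
```

```text
ee [624.6  97.3 252.9] tool offset mm [ 4.8  6.6 22.9] twist to straight deg [-0.05  0.    0.33] w 23.4 F [-0.6 -0.1  0.5]
```

Request:
send_rows([
  {"offset":[0.004,0.006,0.007],"twist":[0,0,0.3]},
  {"offset":[0,0,0.006],"twist":[0,0,0]},
  {"offset":[0,0,0.004],"twist":[0,0,0]},
  {"offset":[0,0,0],"twist":[0,0,0]},
  {"offset":[0,0,0],"twist":[0,0,0]},
])

```text
t: 26.85
ee_pos: [628.7, 93.6, 237.8]
orientation: [-3.14, -0.005, -0.004]
ft_force: [0.0, 0.2, -1.3]
width: 23.4
```

```bash
python3 -c "
from w import *
to(629.4,90.8,230)"
```

```text
ee [628.7  93.6 237.8] tool offset mm [0.7 2.8 7.8] twist to straight deg [-0.09 -0.14  0.19] w 23.4 F [ 0.   0.2 -1.3]
```

Request:
send_rows([
  {"offset":[0.0005,0.0025,0.004],"twist":[0,-0.1,0.2]},
  {"offset":[0,0,0.002],"twist":[0,0,0]},
  {"offset":[0,0,0.001],"twist":[0,0,0]},
  {"offset":[0,0,0.001],"twist":[0,0,0]},
  {"offset":[0,0,0],"twist":[0,0,0]},
])

```text
t: 27.27
ee_pos: [630.2, 90.5, 231.1]
orientation: [-3.14, 0.002, -0.006]
ft_force: [0.9, 0.7, -0.3]
width: 23.2
```

```bash
python3 -c "
from w import *
to(629.4,90.8,230)"
```

```text
ee [630.2  90.5 231.1] tool offset mm [-0.8 -0.3  1.1] twist to straight deg [-0.11 -0.23 -0.08] w 23.2 F [ 0.9  0.7 -0.3]
```

Request:
send_rows([
  {"offset":[-0.0005,0,0.001],"twist":[0,0,0]},
  {"offset":[0,0,0],"twist":[0,0,0]},
  {"offset":[0,0,0.0005],"twist":[0,0,0]},
  {"offset":[0,0,0],"twist":[0,0,0]},
  {"offset":[0,0,0],"twist":[0,0,0]},
])

```text
t: 27.68
ee_pos: [629.8, 90.4, 229.7]
orientation: [-3.14, 0.002, -0.007]
ft_force: [-0.4, -0.1, -1.0]
width: 23.5
```

Request:
send_rows([
  {"offset":[0,0,0],"twist":[0,0,0]},
  {"offset":[0,0,0],"twist":[0,0,0]},
  {"offset":[0,0,0],"twist":[0,0,0]},
  {"offset":[0,0,0],"twist":[0,0,0]},
  {"offset":[0,0,0],"twist":[0,0,0]},
], gripper=0.05)

```text
t: 28.1
ee_pos: [630.0, 90.6, 230.1]
orientation: [-3.139, 0.002, -0.008]
ft_force: [-0.5, -0.1, -0.4]
width: 49.6
```

Request:
send_rows([
  {"offset":[0,0,-0.01],"twist":[0,0,0]},
  {"offset":[0,0,-0.03],"twist":[0,0,0]},
  {"offset":[0,0,-0.035],"twist":[0,0,0]},
  {"offset":[0,0,-0.035],"twist":[0,0,0]},
  {"offset":[0,0,-0.02],"twist":[0,0,0]},
])

```text
t: 28.52
ee_pos: [627.5, 90.1, 360.6]
orientation: [-3.141, 0.002, 0.012]
ft_force: [0.2, 0.4, -0.0]
width: 50.2
```

Request:
send_rows([
  {"offset":[-0.03,0,0],"twist":[0,0,0]},
  {"offset":[-0.03,0,0],"twist":[0,0,0]},
  {"offset":[-0.03,0,0],"twist":[0,0,0]},
  {"offset":[0,0,0],"twist":[0,0,0]},
  {"offset":[0,0,0],"twist":[0,0,0]},
])

```text
t: 28.93
ee_pos: [536.3, 90.2, 372.6]
orientation: [-3.139, 0.003, -0.017]
ft_force: [0.8, 0.5, 1.4]
width: 50.1
```

```bash
python3 -c "
from w import *
for n,p in dict(c44=(621,191),c58=(628.7,90.8),c72=(637,-9),c86=(645,-109)).items():
    print(n); im,_=wrist(p,20,(70,86)); wrist(p,49,(34,42))
cv2.imwrite('pics/w3.png',im); im,_=optics.get_image('scene'); cv2.imwrite('pics/scene1.png',im)"
```

```text
c44
wrist target mid [622.1 191.5] size [23.4 23.9 12.3] z 79.1 n 652
wrist target mid [622.2 189.6] size [43.  39.9  7.9] z 39.6 n 838
c58
wrist target mid [629.5  90.8] size [24.  23.4 11.2] z 79.2 n 617
wrist target mid [629.7  91. ] size [57.5 56.6  6.4] z 39.8 n 2178
c72
wrist target mid [637.5  -8.5] size [22.8 23.4 11.8] z 79.2 n 688
wrist target mid [637.9  -8.6] size [70.4 71.3  8. ] z 39.7 n 3535
c86
wrist target mid [ 645.5 -108. ] size [23.4 23.1 11.8] z 79.0 n 788
wrist target mid [ 646.  -108.7] size [84.3 86.9  7.9] z 39.7 n 5436
```

View pics/w3.png

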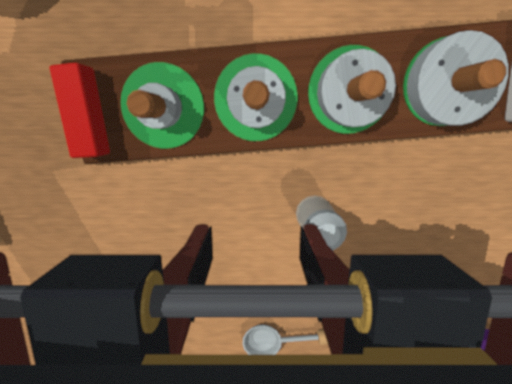

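View pics/scene1.png

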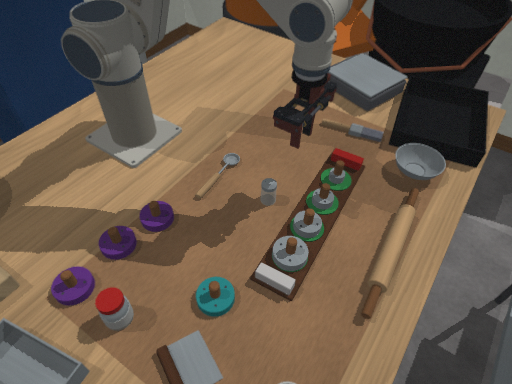

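The wrist view shows the four cutters upright and centred in size order from the red block (80,108): (160,105), (256,97), (352,88) and (458,78). The scene view agrees, and the salt shaker still stands at (269,191). The gripper is clear, so I hand in.

```bash
python3 -c "
from h import *
print(ctrl.get_obs()['t'], ctrl.close_job())"
```

```text
the job is handed in; nothing more can be done
29.3833 None
```

All four cutters stand upright on the pads in size order: 44, 58, 72, 86 mm from the red block to the white block. I handed the job in at 29.4 s. Each one was lowered to within about 1 mm of its pad before release.

- **Position:** in the last wrist-camera check, every cutter axis was within about 2.5 mm of its pad centre, against the 12 mm allowed. All handle tops read about 79 mm high, as they should on the pads.
- **Salt shaker and look-alikes:** the salt shaker stands in the same place in the scene picture as at the start. The purple and turquoise look-alikes were not touched.
- **One disagreement:** the top and wrist cameras differed by about 2 mm in x and 1 to 2 mm in y on the pad centres. I aimed between the two; the figure above allows for it. The wrist-view ellipse fits of the pads were off by up to 4 mm, and more on partly covered pads, so I dropped them for the white dots.

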